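# Shut and lock the terminal cover of a drive unit with its quarter-turn fastener

## Task

The cover over the terminal bay of the blue drive unit has been left ajar. Push it down shut, then set a fingertip in the slot of its round orange quarter-turn fastener and, pressing down against the cover's sprung buffers, turn it clockwise to its stop, so that the cover stays locked down flush when you let go. Work by touch alone: do not raise the cover any further, pick nothing up, and leave the things standing on and around the unit where they are.

Things in the scene. Friction and masses are not known exactly. Their poses are not given: they have to be found in the camera images.
- drive: The drive unit: a blue sheet-steel case, 300 mm deep (x) x 340 mm wide (y) x 123 mm high, fixed to the bench. Origin: centre of its underside, on the bench; its x axis points from its front (the robot's side) to its rear, y to its left, z up. Its top deck is 123 mm above the bench. It stands within 0.3 rad of square to the robot.
- cover_hinge (a point): Middle of the cover's hinge axis, at the height of the unit's top deck; fixed to the unit, with the unit's axes. It lies at (75, -45, 123) mm in the unit's frame. The hinge axis runs along the unit's y; the cover reaches from here 210 mm towards the unit's front.
- cover (a joint): Angle of the grey steel cover: 0 = shut flush on the deck, growing as its front edge rises. It starts ajar at 0.45 to 0.7. The hinge friction (about 0.45 N m) holds the cover where it is left; a few newtons swing it down. Over its front edge's last 9 mm it meets sprung buffers, which raise it again to about 0.03 when it is let go unlocked; holding it shut takes about 9 N on the fastener.
- cover_edge (a point): Middle of the cover's free front edge, on its outer face; turns with the cover. The cover is 210 mm from hinge axis to this edge, 220 mm wide, 5 mm thick, about 0.28 kg with its fastener.
- cover_pad_right (a point): A bare spot on the cover's outer face, where it can be pushed: 150 mm from the hinge axis, 80 mm to the right of the fastener's axis (30 mm in from the cover's right edge). Turns with the cover; 128 mm above the bench when shut.
- latch (a joint): Angle of the quarter-turn fastener: 0 = fully open, 1.571 = its locked stop, growing clockwise as seen from above. It starts open, at 0 to 0.35; friction about 0.1 N m. At 0 its slot lies along the unit's y axis, with the white index mark to the left, at the red dot; at 1.571 along the unit's x axis, with the mark at the green dot, nearer the hinge.
- latch_slot (a point): Centre of the finger slot's floor, on the fastener's axis, 160 mm from the hinge axis, midway across the cover; 121 mm above the bench when shut. Turns with the fastener: y along the slot (to the white mark), z out of the cover. Slot 58 mm long, 30 mm wide, 10 mm deep below the orange disc's face (73 mm across). Aluminium bezel around it: 90 mm across, rim 11 mm above the slot's floor.
- keeper (a point): Underside of the steel keeper inside the unit's front wall; fixed. The fastener carries a cam tongue under the cover, which from about 0.75 on meets a ramp, runs under this keeper and then holds the cover. Turning takes about 6 N sideways at a fingertip 12 mm from the fastener's axis if the cover is held down meanwhile, and over 15 N if it stands up on its buffers.
- vial: Small amber glass vial with a black cap, 28 mm across, 55 mm high, standing on the unit's bare deck to the left of the cover; bystander. Origin: centre of its underside.
- gland: Brass hexagon cable gland, 30 mm across the corners, 24 mm high, standing on the unit's bare deck to the left of the cover; bystander. Origin: centre of its underside.
- bottle: White plastic wash bottle, 72 mm across, 165 mm high, standing on the bench; bystander. Origin: centre of its underside.
- glove_box: Black and red carton of gloves, 120 x 240 x 85 mm, on the bench; bystander. Origin: centre of its underside.
- meter: Yellow hand-held multimeter lying on its back, 170 x 80 x 40 mm; bystander. Origin: centre of its underside.
- valve_block: Aluminium valve block, 70 x 60 x 50 mm, with a steel spigot to 68 mm; bystander. Origin: centre of its underside.
- screwdriver: Screwdriver lying on the bench; bystander. Origin: on its axis at its underside.

How it is judged (in metres and radians):
On the way:
1. the cover is pushed down against its buffers with the fastener still open (value of joint cover below 0.06 rad and value of joint latch below 0.7 rad), for 0.05 s.
At the end, for the whole second after the job is handed in: The fastener is turned to within 15 degrees of its locked stop (above 1.30 rad) and the cover stays held down by it within 0.015 rad (3 mm at its front edge) of shut (value of joint latch above 1.3 rad and value of joint cover below 0.015 rad); the robot touches nothing.
It fails at once if the cover is raised further open (value of joint cover above 0.8 rad).
It fails at once if something standing on the unit is lifted, knocked over or shifted more than 20 mm (distance of any of vial, gland from where it was at the start of the episode above 0.02 m or angle between any of vial, gland's own z axis and vertical above 0.5 rad).
It fails at once if something on the bench is lifted, knocked over or shifted more than 20 mm (distance of any of bottle, glove_box, meter, valve_block, screwdriver from where it was at the start of the episode above 0.02 m or angle between bottle's own z axis and vertical above 0.5 rad).
It also fails if it takes over 58 s, if anything falls off the work surface, if the arm or the gripper's body presses on something with over 40 N, if the wrist force passes 120 N, or if a joint passes its speed limit or range.

## Robot

A 6-joint arm with a two-finger parallel gripper is mounted at the origin on the work surface. World frame = base frame: x ahead of the robot, y to its left, z up, the work surface at z = 0. Lengths are in mm, angles in rad, forces in N, time in s.
With the tool pointing down it reaches from about 350 to 875 mm from the base axis. Payload 4.2 kg.
Tool frame: the origin (TCP) lies at the very end of the fingers, on their centre line; the grasp point (between the pads) lies arm.grip_point_offset behind it (arm.grip_point_offset is the distance from the TCP to the grasp point, in mm); z points along the fingers, y is the line along which they close (so a half turn about z gives the same grasp; the last joint's range is limited). The gripper opens to 85 mm and grips with 20 to 120 N. Pads are 22 mm wide; open, the fingers measure 114 mm over their backs; the gripper's body (76 mm by 85 mm) begins 54 mm behind the grasp point. The pads swing forward as they close: fully open they stand 13 mm farther back than shut.
Start: joints at [-1.024, 0.385, 0.008, 0, -1.194, -0.259], TCP at [177.418, -599.268, 231.312] pointing down, gripper open.
Joint ranges: [-3.14, 3.14], [-1.21, 2.06], [-1.07, 1.41], [-3.16, 2.05], [-2.99, -0.16], [-3.1, 3.1]. Speed limits (rad/s): [2.79, 2.79, 3.14, 3.14, 3.14, 3.14].

## Interface

Orientations are given as a unit quaternion [x, y, z, w].
In Python, from bench import arm, cams, ticket gives the robot as it stands.
- The arm moves only by the tool servo_tool, never from a script. Its argument "commands" is a list that holds one entry, the list of rows, each a list of 7 numbers: the closure in counts, from 0 (fully open) to 255 (shut), then the shift along the tool's x, y, z in m, then the turn, a rotation vector about the tool's x, y, z in degrees. In form: [[[grip, x, y, z, ax, ay, az], ...]]. A call has 1 to 10 rows; each row shifts and turns the commanded pose from where the row before left it, along the tool's axes as they then stand; what a row does not reach is not made up. A row lasts 1/12 s, in which the tool goes at most 41.7 mm and 7.16 degrees, less where a joint would pass 70% of its speed; a pose out of reach is approached as far as the arm can. A call with a gripper value outside its range is refused whole. The fingers move at their own pace and stop on an object; the grip force is fixed at half the most. Time passes only in rows, so rows that do not move let the fingers close. It gives the time, the measured TCP pose, the force, the opening and the grip force at its end, in the units of the state.
- arm.read_state(): the state, without advancing time (a new reading comes with each control period).
- cams.get_image(name): name is "scene" or "top" or "wrist"; returns a dict with "frame" (384x512x3 uint8, blue, green, red), "K" (3x3 intrinsics, pixels), "T" (4x4, takes a point from camera to world coordinates). Camera axes: x right, y up, looking along -z (the intrinsics and any distortion apply to the point x, -y, -z); pixel columns grow to the right and rows downward; lengths in mm; the calibration is good to about 2 mm. The wrist camera is an equidistant fisheye: a pixel r from the principal point sees the ray r / f radians off the axis. A picture is of the moment at which its call begins. There is no depth.
- ticket.job_done(): hands the job in; it is judged then, once.
The state is a dict: "clock": time; "joints": joint angles; "joint_vel": joint speeds; "joint_efforts": joint torques, N m; "position": TCP position; "ee_rot": TCP orientation; "contact_force": force on the tool from outside, world axes, zero at the start; "wrist_torque": the same for the moment, N m; "gripper_width": finger opening in mm; "grasp_force": force on a finger pad.
Only numpy, scipy, OpenCV 4.12 (cv2) and the standard library are available. Lean on these libraries where they do the work, as an engineer would, in place of code of your own. Each camera call takes 0.05 s, during which the arm holds its last target. There are 200 camera calls.

## Working session

There is one attempt and no reset: what is moved stays moved. The work goes in short steps, Python scripts to look and compute and a tool call to move; the robot and the scene stay as the last step left them, time stands still between calls to the robot, and variables do not carry over. Pictures are saved under pics/ and viewed, at most 10 in all, crops included, and the job is handed in when it is done.

Besides the shell and the picture viewer there is one more tool, called after "Call:" by a JSON object that holds its "method" and its "body", one argument or row to a line. servo_tool: Moves the arm, as the interface text tells. Its arguments: {"type":"object","properties":{"commands":{"type":"array","items":{"type":"array","items":{"type":"array","items":{"type":"number"}}}}},"required":["commands"]}

```bash
mkdir -p pics; ls; cat > h.py <<'E'
import numpy as np, cv2
from bench import arm, cams, ticket
def shot(n,f=None):
    d=cams.get_image(n)
    if f: cv2.imwrite('pics/'+f,d['frame'])
    return d
def ray(d,u,v):
    K=d['K'];T=d['T'];r=np.array([(u-K[0,2])/K[0,0],-(v-K[1,2])/K[1,1],-1.])
    r=T[:3,:3]@r
    return T[:3,3],r/np.linalg.norm(r)
def onz(d,u,v,z):
    o,r=ray(d,u,v);return o+r*(z-o[2])/r[2]
def proj(d,p):
    q=d['T'][:3,:3].T@(np.asarray(p,float)-d['T'][:3,3]);K=d['K']
    return np.array([K[0,2]+K[0,0]*q[0]/-q[2],K[1,2]-K[1,1]*q[1]/-q[2]])
E
python3 - <<'E'
from h import *
a=shot('scene','s0.png');b=shot('top','t0.png')
for d in(a,b):print(d['K'].round(1).tolist(),d['T'].round(3).tolist(),[k for k in d])
s=arm.read_state();print(s['position'],s['ee_rot'],s['clock'],arm.grip_point_offset)
E
```

```text
pics
[[364.5, 0.0, 260.0], [0.0, 364.5, 187.1], [0.0, 0.0, 1.0]] [[-0.461, -0.476, 0.749, 1282.558], [0.887, -0.236, 0.396, 391.047], [-0.012, 0.847, 0.532, 641.41], [0.0, 0.0, 0.0, 1.0]] ['frame', 'K', 'T']
[[411.9, 0.0, 261.6], [0.0, 411.9, 194.2], [0.0, 0.0, 1.0]] [[0.015, 0.994, -0.104, 416.002], [-1.0, 0.014, -0.009, 9.678], [-0.008, 0.104, 0.995, 1443.334], [0.0, 0.0, 0.0, 1.0]] ['frame', 'K', 'T']
[ 177.27606449 -598.78648155  230.34730048] [-1.43327509e-01  9.89674845e-01  9.45995361e-04 -1.78684171e-04] 0.1 18.700000000000003
```

View pics/s0.png

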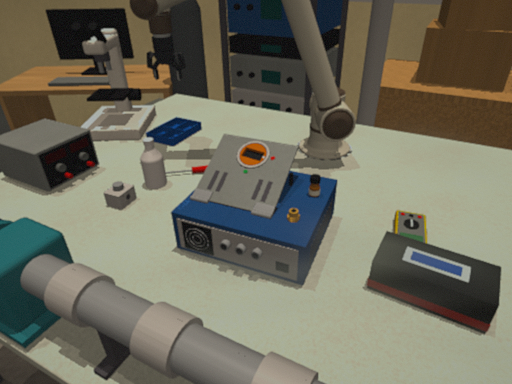

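View pics/t0.png

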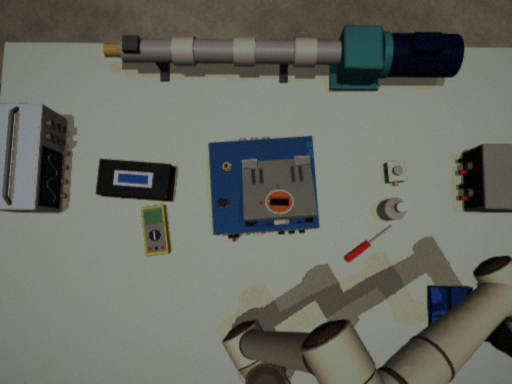

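The top view shows the drive at about (208-319, 136-236) px, with the orange disc near (279,202). In the scene view the disc is near (254,154), the vial near (315,187) and the gland near (293,214).

```bash
cat >> h.py <<'E'
def orange(d,box):
    x0,y0,x1,y1=box;hs=cv2.cvtColor(d['frame'],cv2.COLOR_BGR2HSV)
    m=cv2.inRange(hs,(5,150,120),(18,255,255));k=np.zeros_like(m);k[y0:y1,x0:x1]=m[y0:y1,x0:x1]
    c=max(cv2.findContours(k,cv2.RETR_EXTERNAL,cv2.CHAIN_APPROX_NONE)[0],key=cv2.contourArea)
    return cv2.fitEllipse(cv2.convexHull(c))
E
python3 - <<'E'
from h import *
a=shot('scene');b=shot('top')
ea=orange(a,(225,130,285,175));eb=orange(b,(255,185,305,220));print(ea,eb)
o1,r1=ray(a,*ea[0]);o2,r2=ray(b,*eb[0])
t=np.linalg.lstsq(np.c_[r1,-r2],o2-o1,rcond=None)[0]
p1=o1+t[0]*r1;p2=o2+t[1]*r2;print('disc',p1.round(1),p2.round(1))
hs=cv2.cvtColor(b['frame'],cv2.COLOR_BGR2HSV)
m=cv2.inRange(hs,(100,120,40),(125,255,255));k=np.zeros_like(m);k[125:245,195:330]=m[125:245,195:330]
k=cv2.morphologyEx(k,cv2.MORPH_OPEN,np.ones((3,3)))
c=max(cv2.findContours(k,cv2.RETR_EXTERNAL,cv2.CHAIN_APPROX_NONE)[0],key=cv2.contourArea)
h=cv2.convexHull(c);q=cv2.approxPolyDP(h,5,True)[:,0]
for u in q:print(u,onz(b,*u,123).round(0))
r=cv2.minAreaRect(h);print(r,[onz(b,*x,123).round(0).tolist() for x in cv2.boxPoints(r)])
cv2.imwrite('pics/t1.png',cv2.resize(b['frame'][120:250,190:340],None,fx=5,fy=4.6,interpolation=cv2.INTER_CUBIC))
E
```

```text
((252.52203369140625, 153.82603454589844), (20.414443969726562, 26.56544303894043), 73.00506591796875) ((279.1277160644531, 200.82284545898438), (19.005470275878906, 22.94950294494629), 91.19461822509766)
disc [525.8 -30.8 202.4] [526.4 -32.1 202.5]
[311 137] [ 744. -137.  123.]
[318 226] [ 455. -160.  123.]
[214 233] [427. 172. 123.]
[210 143] [720. 193. 123.]
((263.1084899902344, 184.8299102783203), (91.04571533203125, 104.97264862060547), 86.26860046386719) [[720.0, 201.0, 123.0], [748.0, -142.0, 123.0], [452.0, -161.0, 123.0], [425.0, 173.0, 123.0]]
```

View pics/t1.png

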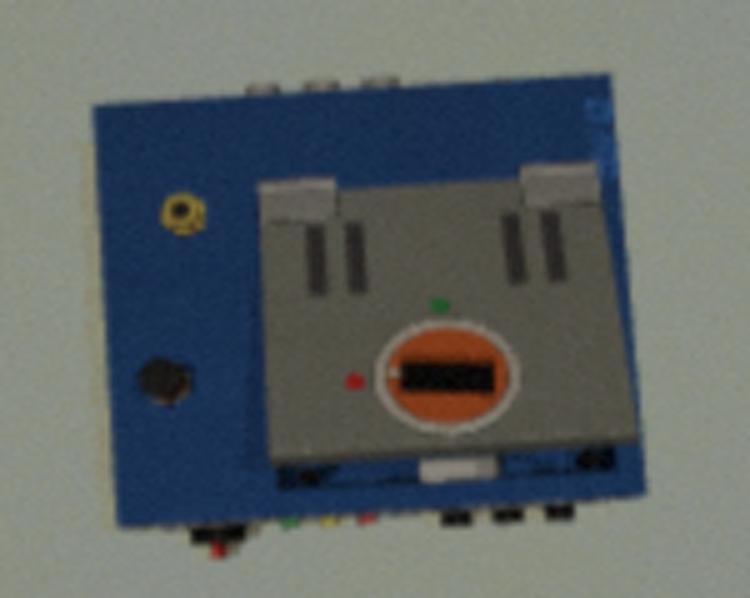

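Measured:
- **Drive:** centre about (586, 18), yaw about 0.08.
- **Hinge:** about (664, -21, 123).
- **Cover:** disc triangulated at (526, -31, 202), which gives a cover angle of about 0.47. The 160 mm radius checks out.
- **Shut positions:** slot at about (505, -34, 121), right pad at about (521, -113, 128).

The latch is near 0. Next I move above the pad with the fingers shut.

Call:
{"method": "servo_tool", "body": {
  "commands": [
    [[255,-0.0234,0.0185,-0.01,0,0,0],[255,-0.0234,0.0185,-0.01,0,0,0],[255,-0.0234,0.0185,-0.01,0,0,0],[255,-0.0234,0.0185,-0.01,0,0,0],[255,-0.0234,0.0185,-0.01,0,0,0],[255,-0.0234,0.0185,-0.01,0,0,0],[255,-0.0234,0.0185,-0.01,0,0,0],[255,-0.0234,0.0185,0,0,0,0],[255,-0.0234,0.0185,0,0,0,0],[255,-0.0234,0.0185,0,0,0,0]]
  ]
}}

```text
clock: 1.03
position: [349.8, -354.1, 301.5]
ee_rot: [-0.143, 0.99, -0.0, 0.0]
contact_force: [0.2, 0.1, -0.1]
gripper_width: -0.2
grasp_force: 0.0
```

Call:
{"method": "servo_tool", "body": {
  "commands": [
    [[255,-0.0234,0.0185,0,0,0,0],[255,-0.0234,0.0185,0,0,0,0],[255,-0.0234,0.0185,0,0,0,0],[255,-0.0234,0.0185,0,0,0,0],[255,-0.0234,0.0185,0,0,0,0],[255,-0.0234,0.0185,0,0,0,0],[255,-0.0234,0.0185,0,0,0,0],[255,-0.0234,0.0185,0,0,0,0],[255,-0.0234,0.0185,0,0,0,0],[255,-0.0234,0.0185,0,0,0,0]]
  ]
}}

```text
clock: 1.87
position: [521.6, -110.2, 301.3]
ee_rot: [-0.144, 0.99, 0.0, -0.0]
contact_force: [0.4, -0.8, -0.2]
gripper_width: 0.1
grasp_force: 0.0
```

```bash
cat > st.py <<'E'
from h import *
from scipy.spatial.transform import Rotation as R
s=arm.read_state();M=R.from_quat(s['ee_rot']).as_matrix()
print('t',round(s['clock'],2),'p',np.round(s['position'],1),'q',np.round(s['joints'],3),'F',np.round(s['contact_force'],1),'T',np.round(s['wrist_torque'],2),'w',round(s['gripper_width'],1))
print('toolx',M[:,0].round(3),'tooly',M[:,1].round(3))
E
python3 st.py
```

```text
t 1.87 p [ 521.6 -110.2  301.3] q [ 0.096  0.184 -0.097 -0.    -1.29  -1.379] F [ 0.4 -0.8 -0.2] T [-0.12 -0.08 -0.03] w 0.1
toolx [-0.959 -0.284  0.   ] tooly [-0.284  0.959  0.   ]
```

Call:
{"method": "servo_tool", "body": {
  "commands": [
    [[255,0,0,0.008,0,0,-7],[255,0,0,0.008,0,0,-7],[255,0,0,0.008,0,0,-7],[255,0,0,0.008,0,0,-7],[255,0,0,0.008,0,0,-7],[255,0,0,0.008,0,0,-7],[255,0,0,0.008,0,0,-7],[255,0,0,0.008,0,0,-7],[255,0,0,0.008,0,0,-7],[255,0,0,0.008,0,0,-7]]
  ]
}}

```text
clock: 2.7
position: [521.0, -111.6, 220.7]
ee_rot: [-0.687, 0.726, 0.0, -0.0]
contact_force: [0.0, 0.5, -1.2]
gripper_width: -0.3
grasp_force: 0.0
```

Call:
{"method": "servo_tool", "body": {
  "commands": [
    [[255,0,0,0.007,0,0,0],[255,0,0,0.007,0,0,0],[255,0,0,0.007,0,0,0],[255,0,0,0.007,0,0,0],[255,0,0,0.007,0,0,0],[255,0,0,0.007,0,0,0],[255,0,0,0.007,0,0,0],[255,0,0,0.007,0,0,0],[255,0,0,0.007,0,0,0],[255,0,0,0.007,0,0,0]]
  ]
}}

```text
clock: 3.53
position: [521.0, -111.7, 150.5]
ee_rot: [-0.685, 0.729, 0.0, -0.0]
contact_force: [-0.8, -0.4, 1.1]
gripper_width: -0.2
grasp_force: 0.5
```

```bash
python3 st.py
```

```text
t 3.53 p [ 521.  -111.7  150.5] q [ 0.093  0.305 -0.333 -0.    -0.933 -0.155] F [-0.8 -0.4  1.1] T [ 0.    0.11 -0.01] w -0.2
toolx [-0.061 -0.998  0.   ] tooly [-0.998  0.061  0.   ]
```

Call:
{"method": "servo_tool", "body": {
  "commands": [
    [[255,0,0,0.004,0,0,0],[255,0,0,0.004,0,0,0],[255,0,0,0.003,0,0,0],[255,0,0,0.003,0,0,0],[255,0,0,0.003,0,0,0],[255,0,0,0.002,0,0,0],[255,0,0,0.001,0,0,0],[255,0,0,0.001,0,0,0],[255,0,0,0,0,0,0],[255,0,0,0,0,0,0]]
  ]
}}

```text
clock: 4.37
position: [521.1, -111.7, 131.0]
ee_rot: [-0.685, 0.728, -0.0, -0.0]
contact_force: [-2.1, -0.3, 6.2]
gripper_width: 0.1
grasp_force: 2.6
```

```bash
python3 st.py
```

```text
t 4.37 p [ 521.1 -111.7  131. ] q [ 0.093  0.327 -0.358  0.    -0.886 -0.155] F [-2.1 -0.3  6.2] T [ 0.19  0.67 -0.04] w 0.1
toolx [-0.061 -0.998  0.   ] tooly [-0.998  0.061 -0.   ]
```

Call:
{"method": "servo_tool", "body": {
  "commands": [
    [[255,0,0,-0.01,0,0,0],[255,0,0,-0.01,0,0,-7],[255,0,0,-0.01,0,0,-7],[255,0,0,-0.01,0,0,-7],[255,0,0,-0.01,0,0,-7],[255,0,0,-0.01,0,0,-7],[255,0,0,-0.01,0,0,-7],[255,0,0,-0.01,0,0,-7],[255,0,0,-0.01,0,0,-7],[255,0,0,-0.01,0,0,-7]]
  ]
}}

```text
clock: 5.2
position: [521.5, -111.6, 231.3]
ee_rot: [0.966, -0.26, 0.001, -0.0]
contact_force: [-0.3, -0.0, -0.3]
gripper_width: -0.4
grasp_force: 0.0
```

Call:
{"method": "servo_tool", "body": {
  "commands": [
    [[255,0,0,0,0,0,-7],[255,0,0,0,0,0,-7],[255,0,0,0,0,0,-7],[255,0,0,0,0,0,-7],[255,0,0,0,0,0,-7],[255,0,0,0,0,0,0]]
  ]
}}

```text
clock: 5.7
position: [521.5, -111.6, 230.7]
ee_rot: [0.999, 0.04, 0.001, -0.0]
contact_force: [-0.3, -0.3, 0.3]
gripper_width: 0.0
grasp_force: 0.0
```

```bash
python3 st.py; python3 - <<'E'
from h import *
w=shot('wrist');t=shot('top');print(w['K'].tolist(),w['T'].round(3).tolist())
cv2.imwrite('pics/m1.png',np.hstack([cv2.resize(w['frame'],None,fx=.95,fy=.95)[:364],cv2.resize(t['frame'][120:250,200:320],(312,364))])[:, :800])
E
```

```text
t 5.7 p [ 521.5 -111.6  230.7] q [ 0.093  0.229 -0.218 -0.    -1.123  1.558] F [-0.3 -0.3  0.3] T [ 0.01  0.03 -0.01] w 0.0
toolx [0.997 0.08  0.001] tooly [ 0.08  -0.997 -0.   ]
[[297.3186396354542, 0.0, 258.49814539641596], [0.0, 297.3186396354542, 192.58806403460372], [0.0, 0.0, 1.0]] [[0.08, 0.945, 0.318, 605.168], [-0.997, 0.076, 0.024, -104.875], [-0.001, -0.318, 0.948, 373.19], [0.0, 0.0, 0.0, 1.0]]
```

View pics/m1.png

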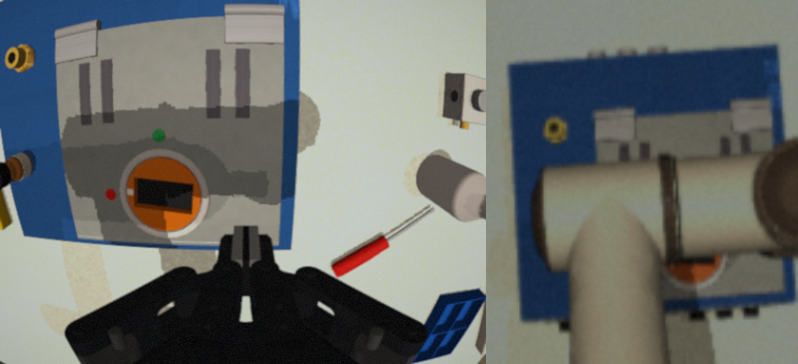

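The wrist view shows the cover down. The disc is near (164,194) in the scaled picture, with the slot almost along the unit's y axis and the mark by the red dot. I'll measure it through the fisheye model.

```bash
cat >> h.py <<'E'
def fray(d,u,v):
    K=d['K'];x=(u-K[0,2])/K[0,0];y=(v-K[1,2])/K[1,1];t=np.hypot(x,y)
    r=np.array([np.sin(t)*x/t,-np.sin(t)*y/t,-np.cos(t)]);return d['T'][:3,3],d['T'][:3,:3]@r
def fonz(d,u,v,z):
    o,r=fray(d,u,v);return (o+r*(z-o[2])/r[2])
def latch(d,zf=135,yaw=.081):
    hs=cv2.cvtColor(d['frame'],cv2.COLOR_BGR2HSV)
    m=cv2.inRange(hs,(5,150,60),(18,255,255));m[260:]=0
    n,l,s,_=cv2.connectedComponentsWithStats(m);i=1+np.argmax(s[1:,4]);m=(l==i).astype(np.uint8)
    c=max(cv2.findContours(m,0,1)[0],key=cv2.contourArea);h=cv2.convexHull(c)
    P=np.array([fonz(d,*p,zf)[:2] for p in h[:,0]],np.float32);ctr,r=cv2.minEnclosingCircle(P)
    e=cv2.fitEllipse(P)
    print('disc',np.round(ctr,1),r,'ell',np.round(e[0],1),np.round(e[1],1))
    k=np.zeros_like(m);cv2.fillConvexPoly(k,h,1);k=cv2.erode(k,np.ones((3,3)))
    dark=((hs[...,2]<55)&(k>0)&(m==0)).astype(np.uint8)
    c=max(cv2.findContours(dark,0,1)[0],key=cv2.contourArea)
    P=np.array([fonz(d,*p,zf)[:2] for p in c[:,0]],np.float32)
    q=cv2.minAreaRect(P);b=cv2.boxPoints(q);ed=max(((b[1]-b[0]),(b[2]-b[1])),key=np.linalg.norm)
    a=np.arctan2(ed[1],ed[0]);print('slot',np.round(q[0],1),np.round(q[1],1),'latch angle',round((np.pi/2+yaw-a+np.pi/2)%np.pi-np.pi/2,3))
E
python3 - <<'E'
from h import *
latch(shot('wrist'))
E
```

```text
disc [506.8 -34.9] 36.97227096557617 ell [506.9 -34.6] [72.6 73.8]
slot [508.7 -36. ] [53.6 25.4] latch angle 0.116
```

Call:
{"method": "servo_tool", "body": {
  "commands": [
    [[255,-0.0015,-0.013,0,0,0,2],[255,-0.0015,-0.013,0,0,0,2],[255,-0.0015,-0.013,0,0,0,2.5],[255,-0.002,-0.013,0.01,0,0,0],[255,-0.002,-0.013,0.01,0,0,0],[255,-0.002,-0.013,0.01,0,0,0],[255,0,0,0.02,0,0,0],[255,0,0,0.02,0,0,0],[255,0,0,0.012,0,0,0],[255,0,0,0,0,0,0]]
  ]
}}

```text
clock: 6.68
position: [508.5, -33.8, 145.7]
ee_rot: [1.0, -0.019, -0.003, 0.0]
contact_force: [-0.1, -0.4, 0.0]
gripper_width: 0.3
grasp_force: 0.0
```

```bash
python3 st.py; python3 - <<'E'
from h import *
w=shot('wrist');p=w['frame'][130:290,150:370]
cv2.imwrite('pics/w2.png',cv2.resize(p,(770,560),interpolation=cv2.INTER_CUBIC))
latch(w)
E
```

```text
t 6.68 p [508.5 -33.8 145.7] q [ 2.520e-01  2.760e-01 -3.900e-01 -1.000e-03 -9.110e-01  1.282e+00] F [-0.1 -0.4  0. ] T [-0.02  0.03 -0.05] w 0.3
toolx [ 0.999 -0.037 -0.006] tooly [-0.037 -0.999  0.001]
disc [507.6 -34.7] 36.49775314331055 ell [507.1 -34.6] [72.3 73.9]
slot [510.4 -34.6] [54.4 22.3] latch angle 0.12
```

View pics/w2.png

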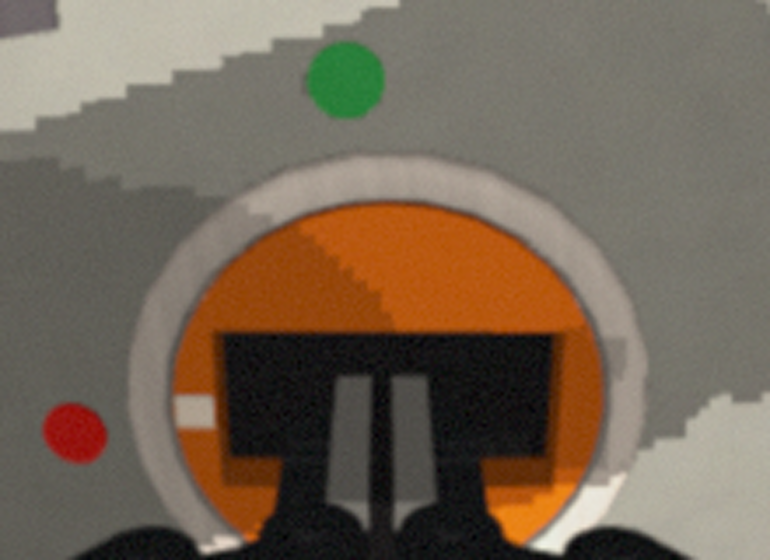

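The disc is at (507, -34.6) and the fingers stand squarely over the slot with its mark at the left. I'll correct x by -1.5 mm and go down.

Call:
{"method": "servo_tool", "body": {
  "commands": [
    [[255,-0.0013,0.0005,0.003,0,0,0],[255,0,0,0.003,0,0,0],[255,0,0,0.003,0,0,0],[255,0,0,0.003,0,0,0],[255,0,0,0.003,0,0,0],[255,0,0,0.002,0,0,0],[255,0,0,0.001,0,0,0],[255,0,0,0.001,0,0,0],[255,0,0,0.001,0,0,0],[255,0,0,0,0,0,0]]
  ]
}}

```text
clock: 7.57
position: [508.9, -34.2, 128.2]
ee_rot: [1.0, -0.018, -0.0, 0.0]
contact_force: [0.7, 0.1, 0.3]
gripper_width: -0.1
grasp_force: 0.1
```

```bash
python3 st.py
```

```text
t 7.57 p [508.9 -34.2 128.2] q [ 0.252  0.296 -0.415 -0.    -0.861  1.284] F [0.7 0.1 0.3] T [ 0.01  0.02 -0.03] w -0.1
toolx [ 0.999 -0.035 -0.   ] tooly [-0.035 -0.999  0.   ]
```

Call:
{"method": "servo_tool", "body": {
  "commands": [
    [[255,-0.0015,0.0003,0.001,0,0,0],[255,0,0,0.001,0,0,0],[255,0,0,0.001,0,0,0],[255,0,0,0.001,0,0,0],[255,0,0,0.001,0,0,0],[255,0,0,0.001,0,0,0],[255,0,0,0.001,0,0,0],[255,0,0,0.001,0,0,0],[255,0,0,0,0,0,0]]
  ]
}}

```text
clock: 8.32
position: [507.5, -34.4, 121.6]
ee_rot: [1.0, -0.017, 0.0, 0.0]
contact_force: [-3.5, 0.7, 7.6]
gripper_width: -0.2
grasp_force: 4.0
```

```bash
python3 st.py
```

```text
t 8.32 p [507.5 -34.4 121.6] q [ 2.520e-01  3.020e-01 -4.260e-01  1.000e-03 -8.420e-01  1.284e+00] F [-3.5  0.7  7.6] T [ 0.22  0.96 -0.02] w -0.2
toolx [ 0.999 -0.034  0.   ] tooly [-0.034 -0.999  0.   ]
```

Call:
{"method": "servo_tool", "body": {
  "commands": [
    [[255,0,0,0.001,0,0,0],[255,0,0,0.001,0,0,0],[255,0,0,0.001,0,0,0],[255,0,0,0,0,0,0]]
  ]
}}

```text
clock: 8.65
position: [507.6, -34.4, 120.8]
ee_rot: [1.0, -0.017, 0.0, 0.0]
contact_force: [-8.1, 1.5, 21.6]
gripper_width: -0.0
grasp_force: 10.7
```

```bash
python3 st.py
```

```text
t 8.65 p [507.6 -34.4 120.8] q [ 0.252  0.303 -0.428  0.002 -0.839  1.284] F [-8.1  1.5 21.6] T [ 0.71  2.51 -0.01] w -0.0
toolx [ 0.999 -0.034  0.001] tooly [-0.034 -0.999  0.001]
```

The cover is shut (z 120.8, 21 N down). Turning clockwise now.

Call:
{"method": "servo_tool", "body": {
  "commands": [
    [[255,0,0,0,0,0,4],[255,0,0,0,0,0,4],[255,0,0,0,0,0,4],[255,0,0,0,0,0,4],[255,0,0,0,0,0,4],[255,0,0,0,0,0,4],[255,0,0,0,0,0,4],[255,0,0,0,0,0,4],[255,0,0,0,0,0,4],[255,0,0,0,0,0,4]]
  ]
}}

```text
clock: 9.48
position: [508.7, -35.1, 120.9]
ee_rot: [0.933, -0.359, 0.002, 0.0]
contact_force: [-6.0, -1.4, 18.4]
gripper_width: 0.3
grasp_force: 11.9
```

```bash
python3 st.py
```

```text
t 9.48 p [508.7 -35.1 120.9] q [ 0.251  0.303 -0.428  0.003 -0.837  0.583] F [-6.  -1.4 18.4] T [-0.35  1.6   0.04] w 0.3
toolx [ 0.742 -0.67   0.004] tooly [-0.67  -0.742 -0.001]
```

Call:
{"method": "servo_tool", "body": {
  "commands": [
    [[255,0,0,0,0,0,4],[255,0,0,0,0,0,4],[255,0,0,0,0,0,4],[255,0,0,0,0,0,4],[255,0,0,0,0,0,4],[255,0,0,0,0,0,4],[255,0,0,0,0,0,4],[255,0,0,0,0,0,4],[255,0,0,0,0,0,4],[255,0,0,0,0,0,4]]
  ]
}}

```text
clock: 10.32
position: [510.3, -33.9, 120.9]
ee_rot: [0.754, -0.657, 0.003, -0.003]
contact_force: [-1.6, 3.0, 15.5]
gripper_width: 0.2
grasp_force: 9.3
```

```bash
python3 st.py; python3 - <<'E'
from h import *
w=shot('wrist');p=w['frame'][130:290,150:370]
cv2.imwrite('pics/w3.png',cv2.resize(p,(770,560),interpolation=cv2.INTER_CUBIC))
E
```

```text
t 10.32 p [510.3 -33.9 120.9] q [ 0.252  0.304 -0.426  0.002 -0.834 -0.116] F [-1.6  3.  15.5] T [0.81 0.69 0.08] w 0.2
toolx [ 0.138 -0.99   0.001] tooly [-0.99  -0.138 -0.007]
```

View pics/w3.png

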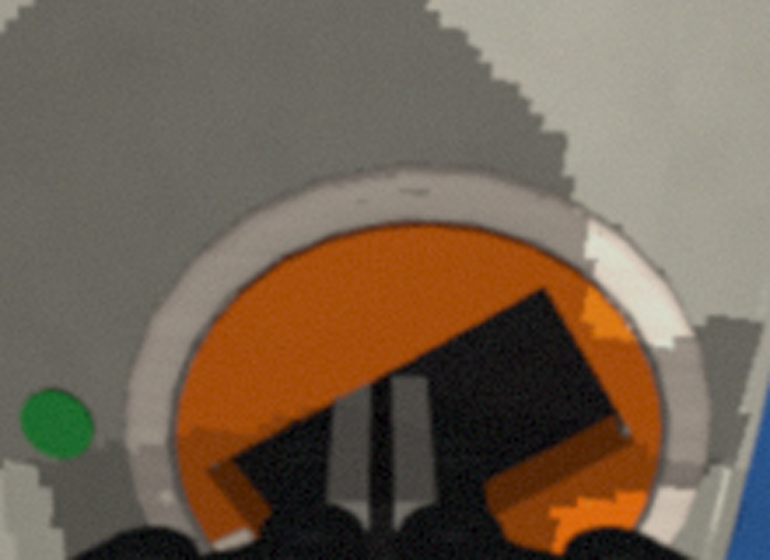

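The slot follows the fingers with a lag of about 27° (mark at lower left, green dot at left), and the latch is near 1.05. I'll turn about 36° more, recentring as it goes.

Call:
{"method": "servo_tool", "body": {
  "commands": [
    [[255,0,0.001,0,0,0,4],[255,0,0.001,0,0,0,4],[255,0,0,0,0,0,4],[255,0,0,0,0,0,4],[255,0,0,0,0,0,4],[255,0,0,0,0,0,4],[255,0,0,0,0,0,4],[255,0,0,0,0,0,4],[255,0,0,0,0,0,4],[255,0,0,0,0,0,0]]
  ]
}}

```text
clock: 11.2
position: [509.8, -33.4, 121.0]
ee_rot: [-0.515, 0.857, -0.002, 0.005]
contact_force: [-0.5, 3.4, 12.7]
gripper_width: 0.1
grasp_force: 7.7
```

```bash
python3 st.py; python3 - <<'E'
from h import *
w=shot('wrist');p=w['frame'][130:290,150:370]
cv2.imwrite('pics/w4.png',cv2.resize(p,(770,560),interpolation=cv2.INTER_CUBIC))
E
```

```text
t 11.2 p [509.8 -33.4 121. ] q [ 0.254  0.301 -0.43   0.002 -0.829 -0.744] F [-0.5  3.4 12.7] T [ 1.1  -0.05  0.02] w 0.1
toolx [-0.47  -0.883 -0.006] tooly [-0.883  0.47  -0.009]
```

View pics/w4.png

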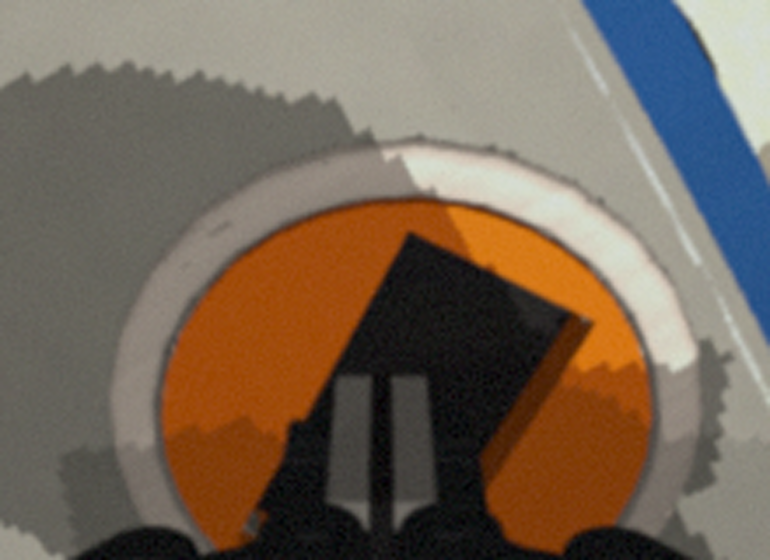

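The closed fingertips turned inside the slot, so the latch stayed near 1.05. I'll re-align and spread the fingers along the slot for leverage. First I measure the slot direction from its edges.

```bash
python3 - <<'E'
from h import *
from scipy.spatial.transform import Rotation as R
d=shot('wrist')
f=lambda u,v:fonz(d,150+u/3.5,130+v/3.5,131)[:2]
ty=R.from_quat(arm.read_state()['ee_rot']).as_matrix()[:2,1]
ay=np.degrees(np.arctan2(*ty[::-1]))
for a,b in(((335,363),(410,235)),((410,235),(590,322))):
    e=f(*b)-f(*a);print(f(*a).round(1),f(*b).round(1),np.linalg.norm(e).round(1),'dir',np.degrees(np.arctan2(e[1],e[0])).round(1))
print('tool y dir',ay.round(1))
latch(d,131)
E
```

```text
[509.7 -50.4] [491.4 -62.6] 22.0 dir -146.2
[491.4 -62.6] [474.9 -39.1] 28.7 dir 125.1
tool y dir 152.1
disc [506.2 -35.3] 36.380924224853516 ell [506.5 -34.6] [72.7 74.2]
slot [500.2 -41.7] [38.6 26.9] latch angle 1.073
```

Call:
{"method": "servo_tool", "body": {
  "commands": [
    [[255,0,0,-0.0015,0,0,-6.9],[255,0,0,0,0,0,-6.9],[255,0,0,0,0,0,-6.9],[255,0,0,0,0,0,-6.9],[255,0,0,0,0,0,-6.9],[255,0,0,0,0,0,-6.9],[255,0,0,0,0,0,-6.9],[255,0,0,0,0,0,-6.9],[255,0,0,0,0,0,-6.9],[255,-0.0005,0.003,0,0,0,0]]
  ]
}}

```text
clock: 12.13
position: [507.0, -35.1, 121.4]
ee_rot: [0.885, -0.466, 0.004, -0.003]
contact_force: [4.3, 1.7, 6.7]
gripper_width: -0.3
grasp_force: 3.2
```

Call:
{"method": "servo_tool", "body": {
  "commands": [
    [[180,0,0,0,0,0,0],[180,0,0,0,0,0,0],[180,0,0,0,0,0,0],[180,0,0,0,0,0,0]]
  ]
}}

```text
clock: 12.47
position: [507.0, -34.9, 121.4]
ee_rot: [0.884, -0.468, 0.004, -0.003]
contact_force: [2.8, 2.2, 6.7]
gripper_width: 25.2
grasp_force: 3.4
```

```bash
python3 st.py; python3 - <<'E'
from h import *
w=shot('wrist');p=w['frame'][130:290,150:370]
cv2.imwrite('pics/w5.png',cv2.resize(p,(770,560),interpolation=cv2.INTER_CUBIC))
latch(w,131)
E
```

```text
t 12.47 p [507.  -34.9 121.4] q [ 0.252  0.297 -0.435  0.002 -0.829  0.344] F [2.8 2.2 6.7] T [ 0.58 -0.78 -0.03] w 25.2
toolx [ 0.562 -0.827  0.005] tooly [-0.827 -0.562 -0.009]
disc [508.  -36.9] 35.95596694946289 ell [511.1 -40.2] [58.9 69.1]
slot [512.9 -40.9] [31.7 11.2] latch angle 1.069
```

View pics/w5.png

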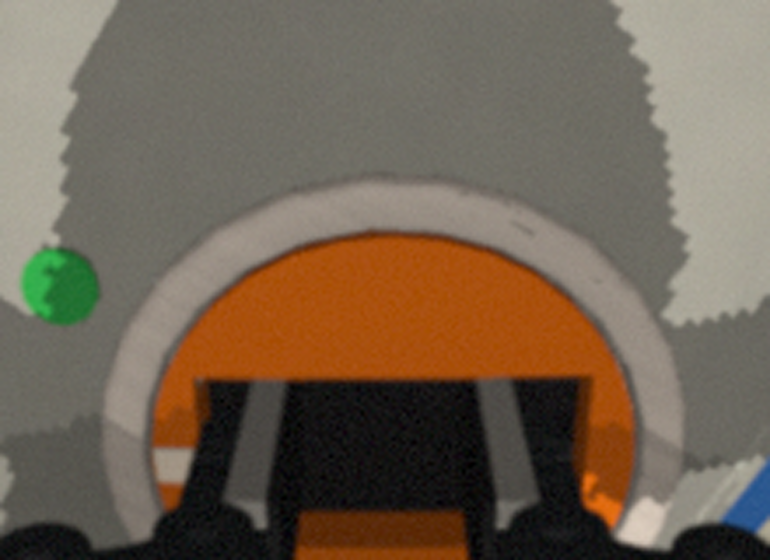

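The fingers now span the slot (about (205-580, 380) px in the crop) and are aligned with it. I press and turn again.

Call:
{"method": "servo_tool", "body": {
  "commands": [
    [[180,0,0,0.001,0,0,0],[180,0,0,0.001,0,0,0],[180,0,0,0.001,0,0,3],[180,0,0,0,0,0,3],[180,0,0,0,0,0,3],[180,0,0,0,0,0,3],[180,0,0,0,0,0,3],[180,0,0,0,0,0,3],[180,0,0,0,0,0,3],[180,0,0,0,0,0,3]]
  ]
}}

```text
clock: 13.35
position: [507.3, -36.4, 120.7]
ee_rot: [0.767, -0.642, 0.005, -0.003]
contact_force: [-0.1, -3.1, 18.2]
gripper_width: 24.7
grasp_force: 9.5
```

```bash
python3 st.py; python3 - <<'E'
from h import *
latch(shot('wrist'),131)
E
```

```text
t 13.35 p [507.3 -36.4 120.7] q [ 0.251  0.298 -0.437  0.006 -0.826 -0.077] F [-0.1 -3.1 18.2] T [-1.16  0.29  0.12] w 24.7
toolx [ 0.176 -0.984  0.004] tooly [-0.984 -0.176 -0.01 ]
disc [507.1 -37.3] 36.109291076660156 ell [506.6 -34.7] [72.5 74. ]
slot [510.4 -43.6] [31.6 11.2] latch angle 1.469
```

Call:
{"method": "servo_tool", "body": {
  "commands": [
    [[180,0,0,0,0,0,3],[180,0,0,0,0,0,3],[180,0,0,0,0,0,3],[180,0,0,0,0,0,3],[180,0,0,0,0,0,3],[180,0,0,0,0,0,3],[180,0,0,0,0,0,0]]
  ]
}}

```text
clock: 13.98
position: [507.9, -35.3, 120.7]
ee_rot: [-0.657, 0.753, -0.004, 0.005]
contact_force: [0.2, 0.9, 17.5]
gripper_width: 25.1
grasp_force: 11.8
```

```bash
python3 st.py; python3 - <<'E'
from h import *
w=shot('wrist');p=w['frame'][130:290,150:370]
cv2.imwrite('pics/w6.png',cv2.resize(p,(770,560),interpolation=cv2.INTER_CUBIC))
latch(w,131)
E
```

```text
t 13.98 p [507.9 -35.3 120.7] q [ 0.252  0.298 -0.436  0.004 -0.824 -0.39 ] F [ 0.2  0.9 17.5] T [0.44 0.2  0.17] w 25.1
toolx [-0.135 -0.991 -0.002] tooly [-0.991  0.135 -0.012]
disc [506.4 -35.8] 36.12607955932617 ell [506.5 -35.1] [72.3 73.2]
slot [500.7 -44.5] [17.5 46.9] latch angle -1.353
```

View pics/w6.png

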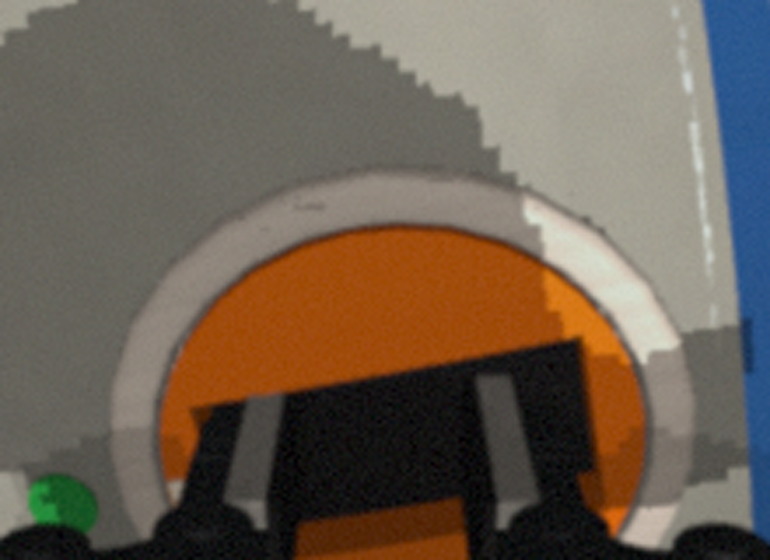

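The slot is now nearly along the unit's x axis, with about 10° of play. I push a little more onto the stop, then unwind and lift.

Call:
{"method": "servo_tool", "body": {
  "commands": [
    [[180,0,0,0,0,0,2],[180,0,0,0,0,0,2],[180,0,0,0,0,0,2],[180,0,0,0,0,0,0],[180,0,0,0,0,0,0]]
  ]
}}

```text
clock: 14.45
position: [508.2, -34.8, 120.8]
ee_rot: [-0.619, 0.785, -0.004, 0.005]
contact_force: [-0.2, 3.0, 18.3]
gripper_width: 25.4
grasp_force: 27.8
```

```bash
python3 st.py; python3 - <<'E'
from h import *
d=shot('wrist');hs=cv2.cvtColor(d['frame'],cv2.COLOR_BGR2HSV)
# slot far edge: first dark pixel below orange in columns
P=[]
for u in range(218,300,4):
    col=hs[180:270,u,2];k=np.where(col<50)[0]
    if len(k):P.append(fonz(d,u,180+k[0],131)[:2])
l=cv2.fitLine(np.array(P,np.float32),cv2.DIST_HUBER,0,.01,.01).ravel()
print(np.degrees(np.arctan2(l[1],l[0])).round(1),'unit x 4.6')
E
```

```text
t 14.45 p [508.2 -34.8 120.8] q [ 0.253  0.298 -0.436  0.004 -0.824 -0.491] F [-0.2  3.  18.3] T [1.06 0.24 0.88] w 25.4
toolx [-0.233 -0.972 -0.003] tooly [-0.972  0.233 -0.013]
3.6 unit x 4.6
```

The torque jumped to 0.88 N m and the slot direction matches the unit's x axis, so the fastener is at its stop. I unwind 15° and lift.

Call:
{"method": "servo_tool", "body": {
  "commands": [
    [[180,0,0,-0.001,0,0,-5],[180,0,0,-0.001,0,0,-5],[180,0,0,-0.001,0,0,-5],[180,0,0,-0.003,0,0,0],[180,0,0,-0.008,0,0,0],[180,0,0,-0.015,0,0,0],[180,0,0,-0.02,0,0,0],[180,0,0,-0.02,0,0,0],[180,0,0,-0.02,0,0,0],[180,0,0,-0.02,0,0,0]]
  ]
}}

```text
clock: 15.33
position: [501.9, -36.2, 225.6]
ee_rot: [0.713, -0.701, -0.001, 0.001]
contact_force: [-0.2, 0.1, -0.7]
gripper_width: 25.1
grasp_force: 0.0
```

Call:
{"method": "servo_tool", "body": {
  "commands": [
    [[180,0,0.02,-0.01,0,0,0],[180,0,0.02,-0.01,0,0,0],[180,0,0.02,-0.01,0,0,0],[180,0,0,0,0,0,0]]
  ]
}}

```text
clock: 15.67
position: [440.2, -37.5, 256.8]
ee_rot: [0.713, -0.701, 0.0, -0.001]
contact_force: [-0.6, -0.7, 0.2]
gripper_width: 25.2
grasp_force: 0.0
```

```bash
python3 st.py; python3 - <<'E'
from h import *
w=shot('wrist');s=shot('scene')
cv2.imwrite('pics/f.png',np.hstack([cv2.resize(w['frame'],(400,300)),cv2.resize(s['frame'][120:280,160:360],(400,300))]))
latch(w,131)
E
```

```text
t 15.67 p [440.2 -37.5 256.8] q [ 0.285  0.045 -0.371 -0.    -1.153 -0.268] F [-0.6 -0.7  0.2] T [ 0.04 -0.04 -0.03] w 25.2
toolx [ 0.017 -1.    -0.001] tooly [-1.    -0.017 -0.002]
disc [506.7 -34.5] 36.58259582519531 ell [506.5 -34.5] [72.5 73.1]
slot [505.5 -35.7] [53.9 25.8] latch angle -1.566
```

View pics/f.png

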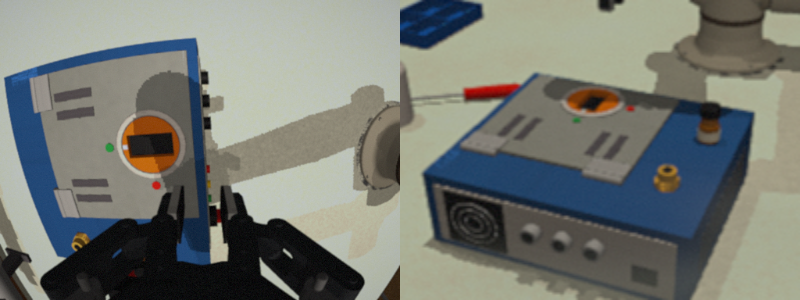

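The latch reads about 1.57 with the mark at the green dot. The cover is flush, the robot is clear, and the vial and gland still stand on the deck.

```bash
python3 -c "
from bench import ticket
print(ticket.job_done())"
```

```text
the job is handed in; nothing more can be done
None
```

The cover is shut flush and locked with the fastener at its stop (latch measured at about 1.57 rad), nothing on or around the unit was seen to move, and the job is handed in at about 16 s; no verdict was returned.

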